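Hold the spice mill's bayonet lid at its halfway pulse position

ROBOT

A 6-joint arm with a two-finger parallel gripper is mounted at the origin on the work surface. World frame = base frame: x ahead of the robot, y to its left, z up, the work surface at z = 0. Lengths are in m, angles in rad, forces in N, time in s.
With the tool pointing down it reaches from about 0.35 to 0.975 m from the base axis. Payload 4.9 kg.
Tool frame: the origin (TCP) lies between the finger pads, 19 mm behind the fingertips; this is the grasp point; z points along the fingers, y is the line along which they close (so a half turn about z gives the same grasp; the last joint's range is limited). The gripper opens to 85 mm and grips with 20 to 120 N. Pads are 22 mm wide; open, the fingers measure 114 mm over their backs; the gripper's body (76 mm by 85 mm) begins 54 mm behind the grasp point. The pads swing forward as they close: fully open they stand 13 mm farther back than shut.
Start: joints at [-1.304, 0.053, 1.613, -0, 1.476, -0.119], TCP at [0.235, -0.579, 0.25] pointing down, gripper open.
Joint ranges: [-3.01, 3.01], [-1.01, 2.22], [0.06, 2.58], [-1.02, 4.17], [0.09, 2.62], [-3.14, 3.14]. Speed limits (rad/s): [2.57, 2.57, 3.14, 3.14, 3.14, 3.14].

INTERFACE

Orientations are given as a unit quaternion [w, x, y, z].
In Python, from plant import * gives the robot as it stands.
- The arm moves only by the tool advance, called after "Request:" in YAML: its name, and indented under it one key for each argument. Schema: {"type":"object","properties":{"segments":{"type":"array","items":{"type":"object","properties":{"dx":{"type":"number"},"dy":{"type":"number"},"dz":{"type":"number"},"wx":{"type":"number"},"wy":{"type":"number"},"wz":{"type":"number"},"aperture":{"type":"number"}},"additionalProperties":false,"required":["aperture"]},"minItems":1,"maxItems":20},"grip_n":{"type":"number"},"only":{"type":"string"},"quiet":{"type":"boolean"},"lines":{"type":"string"}},"required":["segments"],"additionalProperties":false}. segments is a list of rows, 1 to 20 of them, each an object with the fields dx, dy, dz (the shift in normalised numbers (1 is 0.25 m)), wx, wy, wz (a rotation vector in fractions of the full range, 1 being 360 degrees), aperture (the finger opening in m); a field left out counts as zero (the opening has to be given); each row shifts and turns the commanded pose from where the row before left it, along the tool's axes as they then stand; what a row does not reach is not made up. A row lasts 1/8 s, in which the tool goes at most 0.0625 m and 0.188 rad, less where a joint would pass 70% of its speed; a pose out of reach is approached as far as the arm can. The fingers move at their own pace and stop on an object; grip_n is the grip in N (left out, the last holds). Time passes only in rows, so rows that do not move let the fingers close. The tool returns the time, the measured TCP pose, the force, the opening and the grip force at its end. only (a regular expression) keeps the lines of the reply that match it, lines (a string "A,B") keeps lines A to B, and quiet returns only ok. Input that does not fit is refused with a message, and nothing moves.
- state(): the state, without advancing time (a new reading comes with each control period).
- capture(name): name is "scene" or "top"; returns a dict with "pixels" (384x512x3 uint8, blue, green, red), "K" (3x3 intrinsics, pixels), "xyz" and "orientation" of the camera in the world. Camera axes: x right, y up, looking along -z (the intrinsics and any distortion apply to the point x, -y, -z); pixel columns grow to the right and rows downward; lengths in m; the calibration is good to about 2 mm. A picture is of the moment at which its call begins. There is no depth.
- close_job(): hands the job in; it is judged then, once.
Trained networks look in the newest picture that a camera, given by its name, has taken for a name from the list of things; names that differ only in an ending like _2 or _b are one class to them, and where a whole thing is asked for, a point or a joint stands for the part that bears it (a point fixed in the world has none). Each returns a list of dicts, best first, with "p" (0 to 1); they miss things now and then, are a little off and sometimes report something else, mostly with a low value. They report only what shows in the picture. A call takes as long as a camera call. They do not tell look-alikes from the thing itself.
- recognise(camera, target): "point" ([column, row] in pixels, amid what is visible of it).
- silhouettes(camera, target): "pixels" (384x512 bool, what is visible of it) and "point" ([column, row] in pixels, amid what is visible of it).
The state is a dict: "t": time; "joint_positions": joint angles; "dq": joint speeds; "effort": joint torques, N m; "eef_pos": TCP position; "ee_rot": TCP orientation; "contact_force": force on the tool from outside, world axes, zero at the start; "wrist_torque": the same for the moment, N m; "finger_gap": finger opening in m; "grip_force": force on a finger pad.
Only numpy, scipy, OpenCV 4.12 (cv2) and the standard library are available. Lean on these libraries where they do the work, as an engineer would, in place of code of your own. Each camera call takes 0.05 s, during which the arm holds its last target. There are 200 camera calls.

TASK

Lift the spice mill's lid off its wooden rest by the orange wing grip, pass the steel spindle under it through the small brass eyelet in the mill's mouth and seat the lid fully home with its two lugs in the notches. Then twist it clockwise against the spring to the green halfway (pulse) mark, short of the lock click at the red mark. Finish while still gripping the lid and holding it there (the spring would turn it back), and leave the jars, teapot and tongs where they stand.

Things in the scene. Friction and masses are not known exactly. Their poses are not given: they have to be found in the camera images.
- lid: Loose lid, about 0.15 kg: grey disc 76 mm across, 10 mm thick, waiting upright on its rest. Origin: centre of the disc's underside, z up. On top, along its x axis, an orange wing grip 50 mm long (x), 18 mm wide (y), from 10 to 41 mm above the origin: pinch it across y. White pointer lines on the disc at both wing ends. A half turn about z makes no difference.
- lid_grip (a point): point on the lid's axis inside the wing grip, 32 mm above the lid's origin: a good place for the TCP
- lid_lug (a point): outer end of the lug on the lid's +x side, 29 mm from the axis, 11 mm below the lid's origin. Two aluminium lugs, 10 mm wide (y), 6 mm high (8 to 14 mm below the origin), stick out along the lid's +x and -x, under the wing's ends, from a round spigot 44 mm across that reaches 14 mm below the disc
- spindle_tip (a point): tapered lower end of the lid's steel spindle, 8 mm thick, which runs down the lid's axis to 46 mm below its origin
- lid_rest: fixed beech ring, 72 mm outside, 63 mm inside, 62 mm tall, origin at the centre of its underside; the lid's disc lies on its upper edge (lid origin 62 mm above the table), spindle hanging inside
- mill: Fixed cordless spice mill, round, white over grey, 112 mm across at the foot, 100 mm at the top, 105 mm tall; origin at the centre of its underside, z up; black control block with an orange button on its -x side. On the rim, twice each a half turn apart: black marks at the notches (its +x and -x), green marks 0.65 rad and red marks 1.20 rad clockwise from them, seen from above
- mill_mouth (a point): centre of the mouth, level with the rim, 105 mm above the mill's origin. An aluminium flange 6 mm thick leaves an opening 48 mm across, with two notches for the lid's lugs. Seated, the lid's disc lies on the rim, its origin at this point within 2 mm; the lugs, turned under the flange, have 2 mm of play up and down
- mill_notch (a point): middle of the notch on the mill's +x side, level with the rim, 26 mm from the axis; the other lies across on -x. Each is 15 mm wide and reaches out to 34 mm from the axis. The lugs go straight down through them with the lid's x axis along the mill's x axis, either way round
- mill_eyelet (a point): centre of the brass eyelet's upper edge, 30 mm below the rim on the mill's axis: a hole 11 mm across through a bridge 6 mm thick lying across the bowl; the spindle passes through it. The bowl's floor is 56 mm below the rim
- mill_half (a point): the green halfway mark 0.65 rad clockwise of the +x notch, on the rim 45 mm from the axis; at halfway the lid's white pointers stand at the green marks
- interlock (a joint): angle (rad) of sprung vanes inside the mill that the lid's lugs push round: 0 at rest, grows as the seated lid is twisted clockwise (from above), after about 0.1 of free play. Halfway is 0.55; the lock click comes near the end of travel at 1.1 (over 0.95 counts as clicked). The spring pushes back with about 0.1 Nm at halfway and turns a released lid back
- jar0: hexagonal glass jar, 64 mm across, 82 mm tall, with a round red cap, origin at its underside; stands on the lazy Susan (beech disc 260 mm across, 24 mm thick, farther from the robot than mill and rest). Leave alone
- jar1: the same jar with a green cap. Leave alone
- jar2: the same jar with a yellow cap. Leave alone
- teapot: grey ceramic teapot with hinged lid, 116 mm across its belly, about 105 mm tall; origin at its underside. Leave alone
- tongs: steel tongs 245 mm long lying flat, 12 mm high; origin under their middle. Leave alone
Mind the look-alikes: they are no part of the job. Leave any purple look-alike of the lid alone.

How it is judged:
By the outcome, as a careful person would: the job done as asked, in the order asked, and still so for the second after the job is handed in, while the arm keeps its last pose, push and grip.
It also fails if it takes over 48 s, if anything falls off the work surface, if the arm or the gripper's body presses on something with over 40 N, if the wrist force passes 120 N, or if a joint passes its speed limit or range.

## Working session

There is one attempt and no reset: what is moved stays moved. The work goes in short steps, Python scripts to look and compute and a tool call to move; the robot and the scene stay as the last step left them, time stands still between calls to the robot, and variables do not carry over. Pictures are saved under pics/ and viewed, at most 10 in all, crops included, and the job is handed in when it is done.

```bash
ls; mkdir -p pics
```

Run:
```python
from plant import *
import cv2,numpy as np
np.set_printoptions(precision=4,suppress=True)
for n in("scene","top"):
    c=capture(n); cv2.imwrite(f"pics/{n}0.png",c["pixels"]); print(n,c["K"],c["xyz"],c["orientation"],[k for k in c])
    for t in("lid","mill","lid_rest","mill_eyelet","mill_mouth","mill_notch","mill_half","lid_grip","teapot"):
        print(t,[(np.round(r["point"],1).tolist(),round(r["p"],2)) for r in recognise(n,t)])
print(state())
```

```text
pics
scene [[458.9436   0.     252.2873]
 [  0.     458.9436 189.2465]
 [  0.       0.       1.    ]] [1.2874 0.4836 1.003 ] [0.4295 0.1638 0.3269 0.8257] ['pixels', 'K', 'xyz', 'orientation']
lid [([323.3, 197.4], 0.89), ([342.7, 171.5], 0.89)]
mill [([227.9, 164.0], 0.79), ([321.8, 195.7], 0.65)]
lid_rest [([318.4, 212.1], 0.63), ([322.6, 195.0], 0.16)]
mill_eyelet [([230.4, 164.4], 0.61)]
mill_mouth [([226.9, 165.5], 0.65)]
mill_notch [([228.4, 164.9], 0.65), ([219.9, 244.9], 0.53)]
mill_half [([227.5, 160.9], 0.64)]
lid_grip [([321.0, 194.4], 0.83), ([341.3, 172.2], 0.77)]
teapot [([352.0, 283.2], 0.95), ([230.2, 163.0], 0.72)]
top [[462.5465   0.     249.3938]
 [  0.     462.5465 185.6735]
 [  0.       0.       1.    ]] [ 0.4854 -0.0292  1.2871] [-0.6969 -0.0396  0.0239  0.7157] ['pixels', 'K', 'xyz', 'orientation']
lid [([192.1, 271.8], 0.95), ([193.7, 226.5], 0.75)]
mill [([306.3, 209.5], 0.56)]
lid_rest [([311.2, 209.6], 0.34)]
mill_eyelet [([310.0, 207.9], 0.82), ([193.7, 225.8], 0.47)]
mill_mouth [([310.8, 208.6], 0.95)]
mill_notch [([308.2, 210.5], 0.61)]
mill_half [([309.6, 209.7], 0.67), ([264.0, 143.4], 0.33)]
lid_grip [([195.3, 226.0], 0.81), ([190.2, 272.6], 0.74)]
teapot [([127.1, 159.4], 0.78)]
{'t': 1.0, 'joint_positions': array([-1.304 ,  0.0527,  1.6129,  0.    ,  1.476 , -0.119 ]), 'dq': array([-0.0001, -0.0016,  0.0016,  0.0004,  0.0005,  0.    ]), 'effort': array([  0.0006, -39.3689, -37.0477,  -0.0001,   0.0005,   0.    ]), 'eef_pos': array([ 0.2352, -0.5791,  0.25  ]), 'ee_rot': array([0.    , 0.9815, 0.1917, 0.    ]), 'contact_force': array([0.6628, 0.8284, 0.3546]), 'wrist_torque': array([ 0.0634, -0.0303, -0.0109]), 'grip_force': 0.0, 'finger_gap': 0.08550362097099726}
```

View pics/scene0.png

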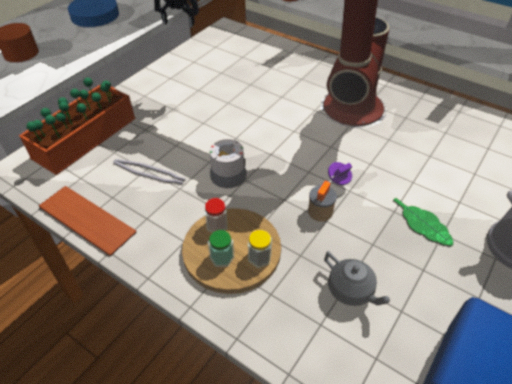

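View pics/top0.png

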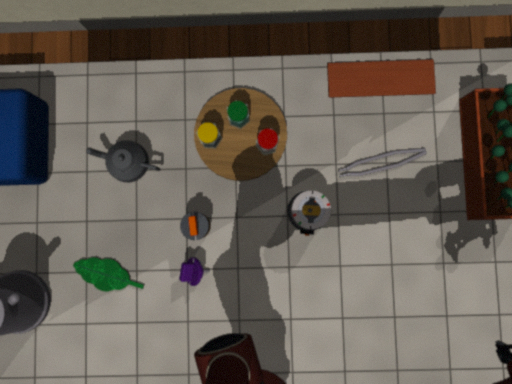

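Scene: the lid with the orange wing sits on its rest at (322,195), the purple look-alike is at (340,172), the mill at (228,163). Top: lid (194,226), purple (191,271), mill (310,209) with its black block near (308,231). Candidates for the lid: the grey/orange one at top (194,226), and the purple one at top (191,271). I choose the first and check it in a close crop.

Create h.py:
```python
import numpy as np,cv2
from scipy.spatial.transform import Rotation as R
from plant import *
np.set_printoptions(precision=4,suppress=True)
def rot(q): return R.from_quat([q[1],q[2],q[3],q[0]]).as_matrix()
def ray(c,uv):
    d=np.linalg.inv(c["K"])@[uv[0],uv[1],1]; d=rot(c["orientation"])@(d*[1,-1,-1]); return np.array(c["xyz"]),d
def proj(c,p):
    q=rot(c["orientation"]).T@(np.asarray(p)-c["xyz"])*[1,-1,-1]; q=c["K"]@q; return q[:2]/q[2]
def atz(c,uv,z):
    o,d=ray(c,uv); return o+d*(z-o[2])/d[2]
def tri(a,ua,b,ub):
    o1,d1=ray(a,ua);o2,d2=ray(b,ub)
    s=np.linalg.lstsq(np.c_[d1,-d2],o2-o1,rcond=None)[0]
    p,q=o1+s[0]*d1,o2+s[1]*d2; return (p+q)/2,np.linalg.norm(p-q)
def orange(c,uv,r=25):
    hsv=cv2.cvtColor(c["pixels"],cv2.COLOR_BGR2HSV)
    m=cv2.inRange(hsv,(4,150,110),(16,255,255)); k=np.zeros_like(m); u,v=map(int,uv)
    k[v-r:v+r,u-r:u+r]=m[v-r:v+r,u-r:u+r]; return k
```

Run:
```python
from h import *
a,b=capture("scene"),capture("top")
def crop(c,u,v,h=26): return cv2.resize(c["pixels"][v-h:v+h,u-h:u+h],(390,290),interpolation=cv2.INTER_CUBIC)
def crop(c,u,v,h=20): return cv2.resize(c["pixels"][v-h:v+h,u-h-6:u+h+6],(390,300),interpolation=cv2.INTER_CUBIC)
cv2.imwrite("pics/crops.png",np.vstack([np.hstack([crop(a,322,195),crop(a,228,160)]),np.hstack([crop(b,196,226),crop(b,311,212)])]))
ma,mb=orange(a,(322,190)),orange(b,(194,226))
ca=np.argwhere(ma).mean(0)[::-1];cb=np.argwhere(mb).mean(0)[::-1]
print(ma.sum()/255,mb.sum()/255,ca,cb,"wing tri",tri(a,ca,b,cb))
for c,m in((a,ma),(b,mb)):
    rr=cv2.minAreaRect(np.argwhere(m)[:,::-1].astype(np.float32)); P=cv2.boxPoints(rr)
    print(rr); W=np.array([atz(c,p,.103) for p in P]); print(W)
for n,c in(("scene",a),("top",b)):
    for t in("mill","lid_rest","lid"):
        for s in silhouettes(n,t):
            m=s["pixels"]; ij=np.argwhere(m); print(n,t,s["p"],m.sum(),ij.min(0)[::-1],ij.max(0)[::-1],ij.mean(0)[::-1])
```

```text
120.0 131.0 [323.525  188.9667] [192.1832 225.6794] wing tri (array([0.4937, 0.1459, 0.0946]), np.float64(0.00029591423910920014))
((323.6922912597656, 188.96151733398438), (7.765803337097168, 16.91835594177246), 33.690067291259766)
[[0.5281 0.141  0.103 ]
 [0.4685 0.136  0.103 ]
 [0.4728 0.1583 0.103 ]
 [0.5317 0.1626 0.103 ]]
((192.13079833984375, 225.54615783691406), (19.225383758544922, 6.8219099044799805), 82.87498474121094)
[[0.5176 0.1561 0.103 ]
 [0.5193 0.1387 0.103 ]
 [0.4705 0.1333 0.103 ]
 [0.4688 0.1507 0.103 ]]
scene mill 0.93 1501 [209 139] [246 188] [227.3824 163.7355]
scene lid_rest 0.79 376 [308 201] [334 222] [320.4043 212.5239]
scene lid 0.72 501 [309 182] [336 207] [322.7405 195.5988]
top mill 0.92 1487 [287 190] [331 235] [308.7626 210.9361]
top lid 0.98 540 [179 257] [208 285] [191.7778 271.1037]
top lid 0.64 626 [180 212] [208 239] [194.1885 225.3115]
```

View pics/crops.png

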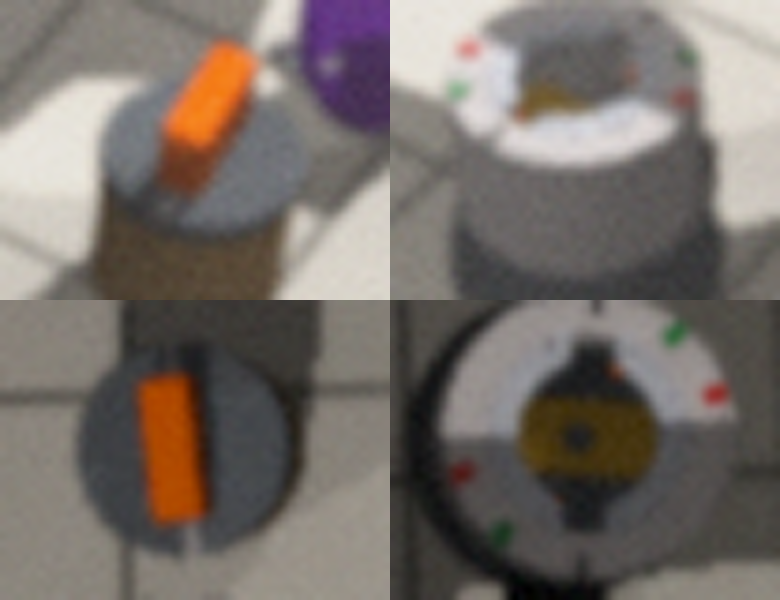

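The crops show the chosen lid: grey disc, orange wing along roughly +x (lid pointers visible), purple lid apart. The mill's rim marks are clear: in the top view greens near (323,196)/(300,223), reds near (328,204)/(294,215), notches up and down the picture.

Add to h.py:
```python
def marks(c,box):
    u0,v0,u1,v1=box; im=c["pixels"][v0:v1,u0:u1].astype(float); B,G,Rr=im[...,0],im[...,1],im[...,2]
    out={}
    for n,s in(("red",Rr-np.maximum(G,B)),("green",G-np.maximum(Rr,B))):
        m=(s>28).astype(np.uint8); k,l=cv2.connectedComponents(m,connectivity=8)
        L=[]
        for i in range(1,k):
            w=s*(l==i)
            if (l==i).sum()>=2:
                yy,xx=np.mgrid[0:w.shape[0],0:w.shape[1]]; L.append((u0+(w*xx).sum()/w.sum(),v0+(w*yy).sum()/w.sum(),int((l==i).sum())))
        out[n]=L
    return out
```

Run:
```python
from h import *
a,b=capture("scene"),capture("top")
print("base",proj(a,[0,0,0]),proj(b,[0,0,0]))
print(marks(a,(206,136,250,170)));print(marks(b,(288,188,334,236)))
f=lambda x,y:((x-390+.5)/7.5-.5+285,(y-300+.5)/7.5-.5+192)
g=lambda x,y:((x-390+.5)/7.5-.5+202,(y+.5)/7.5-.5+140)
T=dict(r1=f(715,394),r2=f(461,474),g1=f(676,334),g2=f(502,533),k1=f(598,308),k2=f(583,565))
S=dict(r2=g(469,48),g2=g(458,90),g1=g(686,58),r1=g(683,98))
# visually: which scene mark is which -> by projecting
for k,v in T.items(): print(k,v,atz(b,v,.105),proj(a,atz(b,v,.105)))
for k,v in S.items(): print(k,v)
print("centre from blacks/reds/greens")
for i in "rgk":
    p,q=[atz(b,T[i+j],.105) for j in"12"]; d=p-q; print((p+q)/2,np.linalg.norm(d)/2,np.arctan2(d[1],d[0]))
print(tri(a,np.mean([S[k] for k in S],0),b,np.mean([T[k] for k in T],0)))
```

```text
base [352.8637 106.6665] [254.3035 409.4179]
{'red': [(np.float64(212.0325814536341), np.float64(145.98997493734336), 9), (np.float64(240.5), np.float64(152.53947368421052), 4)], 'green': []}
{'red': [(np.float64(327.8003003003003), np.float64(204.07807807807808), 11), (np.float64(294.03688524590166), np.float64(214.50819672131146), 6), (np.float64(306.5), np.float64(234.0), 2)], 'green': [(np.float64(322.5111111111111), np.float64(196.0), 4)]}
r1 (327.9, 204.1) [ 0.5395 -0.2032  0.105 ] [211.4447 146.2499]
r2 (294.03333333333336, 214.76666666666665) [ 0.5147 -0.1162  0.105 ] [240.4061 152.9667]
g1 (322.7, 196.1) [ 0.5603 -0.1908  0.105 ] [210.292  151.8277]
g2 (299.5, 222.63333333333333) [ 0.4944 -0.1294  0.105 ] [240.8842 147.3364]
k1 (312.3, 192.63333333333333) [ 0.5699 -0.1647  0.105 ] [215.3109 157.2117]
k2 (310.3, 226.9) [ 0.4829 -0.1564  0.105 ] [235.8273 141.7162]
r2 (212.1, 145.96666666666667)
g2 (210.63333333333333, 151.56666666666666)
g1 (241.03333333333333, 147.3)
r1 (240.63333333333333, 152.63333333333333)
centre from blacks/reds/greens
[ 0.5271 -0.1597  0.105 ] 0.04523967545406932 -1.2925343341145803
[ 0.5273 -0.1601  0.105 ] 0.0450593375501564 -0.7500865641200458
[ 0.5264 -0.1605  0.105 ] 0.043709595794412213 -0.09568236601913434
(array([ 0.5266, -0.1596,  0.1055]), np.float64(0.0009617563208841051))
```

Run:
```python
from h import *
b=capture("top"); u,v=192,226
im=b["pixels"].astype(float); w=np.clip(im[...,2]-im[...,0]-40,0,None); k=np.zeros_like(w);k[v-15:v+15,u-9:u+10]=1;w*=k
yy,xx=np.mgrid[0:384,0:512]; W=w[w>0]; P=np.array([atz(b,(x,y),.1) for x,y in zip(xx[w>0],yy[w>0])])[:,:2]
m=np.average(P,axis=0,weights=W); C=np.cov(P.T,aweights=W); e,V=np.linalg.eigh(C); print(m,e**.5*12**.5,np.arctan2(V[1,1],V[0,1]))
s=[x for x in silhouettes("top","lid") if abs(x["point"][1]-226)<10][0]["pixels"]
c,_=cv2.findContours(s.astype(np.uint8),0,1); e=cv2.fitEllipse(max(c,key=len)); print(e,atz(b,e[0],.072))
st=state();print(st["eef_pos"])
M=rot(st["ee_rot"]); t=np.array([m[0],m[1],.17]); print("tool delta",M.T@(t-st["eef_pos"]))
```

```text
[0.4943 0.1446] [0.0172 0.0474] -3.0409578216089925
((194.50489807128906, 225.089599609375), (27.012081146240234, 29.08513641357422), 80.893310546875) [0.4953 0.143  0.072 ]
[ 0.2352 -0.5791  0.25  ]
tool delta [ 0.5124 -0.5729  0.08  ]
```

Careful with the scale: shifts go in shares of 0.25 m and turns go in shares of 360 degrees. That gives: -0.0409 m / 0.25 = -0.1636, 0.0366 m / 0.25 = 0.1464, 0.143 rad / 6.2832 = 0.0228.

Request:
advance:
  segments:
    - {"dx":0.1464,"dy":-0.1636,"aperture":0.085}
    - {"dx":0.1464,"dy":-0.1636,"aperture":0.085}
    - {"dx":0.1464,"dy":-0.1636,"aperture":0.085}
    - {"dx":0.1464,"dy":-0.1636,"aperture":0.085}
    - {"dx":0.1464,"dy":-0.1636,"aperture":0.085}
    - {"dx":0.1464,"dy":-0.1636,"aperture":0.085}
    - {"dx":0.1464,"dy":-0.1636,"aperture":0.085}
    - {"dx":0.1464,"dy":-0.1636,"aperture":0.085}
    - {"dx":0.1464,"dy":-0.1636,"aperture":0.085}
    - {"dx":0.1464,"dy":-0.1636,"aperture":0.085}
    - {"dx":0.1464,"dy":-0.1636,"aperture":0.085}
    - {"dx":0.1464,"dy":-0.1636,"aperture":0.085}
    - {"dx":0.1464,"dy":-0.1636,"aperture":0.085}
    - {"dx":0.1464,"dy":-0.1636,"aperture":0.085}
    - {"dz":0.1,"wz":0.0228,"aperture":0.06}
    - {"dz":0.1,"wz":0.0228,"aperture":0.06}
    - {"aperture":0.06}
  grip_n: 90

```text
t: 3.72
eef_pos: [0.4929, 0.1443, 0.1976]
ee_rot: [0.0, 0.999, 0.051, -0.002]
contact_force: [0.2, -0.2, -0.5]
finger_gap: 0.06
grip_force: 0.0
```

Run:
```python
from h import *
st=state();M=rot(st["ee_rot"]);p=st["eef_pos"];print(M,M.T@(np.array([.4945,.144,.094])-p),np.arctan2(M[1,0],M[0,0]))
```

```text
[[ 0.9948  0.1017 -0.0049]
 [ 0.1017 -0.9948 -0.0007]
 [-0.0049  0.0002 -1.    ]] [0.002  0.0004 0.1036] 0.10187263771260087
```

Scaled: 0.04 m / 0.25 = 0.16, 0.021 m / 0.25 = 0.084.

Request:
advance:
  segments:
    - {"dx":0.004,"dz":0.16,"aperture":0.06}
    - {"dx":0.004,"dz":0.16,"aperture":0.06}
    - {"dz":0.084,"aperture":0.06}
    - {"aperture":0.06}
    - {"aperture":0.03}
    - {"aperture":0.0}
    - {"aperture":0}
    - {"aperture":0}
  grip_n: 90

```text
t: 4.72
eef_pos: [0.4978, 0.1448, 0.1012]
ee_rot: [-0.0, 0.999, 0.05, 0.002]
contact_force: [-1.1, 0.7, 5.6]
finger_gap: 0.016
grip_force: 90.8
```

Scaled: -0.04 m / 0.25 = -0.16, -0.02 m / 0.25 = -0.08.

Request:
advance:
  segments:
    - {"dz":-0.08,"aperture":0}
    - {"dz":-0.16,"aperture":0}
    - {"dz":-0.16,"aperture":0}
    - {"dz":-0.16,"aperture":0}
    - {"aperture":0}
    - {"aperture":0}
  grip_n: 90

```text
t: 5.48
eef_pos: [0.4957, 0.1443, 0.2375]
ee_rot: [0.0, 0.999, 0.05, -0.001]
contact_force: [-0.5, -0.2, -2.8]
finger_gap: 0.0161
grip_force: 89.8
```

Run:
```python
from h import *
a,b=capture("scene"),capture("top")
p=state()["eef_pos"]; s=state(); print(s["eef_pos"],rot(s["ee_rot"]),s["finger_gap"],s["contact_force"])
o=[]
for c in(a,b):
    u,v=map(int,proj(c,p-[0,0,.04])); print(u,v); o.append(cv2.resize(c["pixels"][v-45:v+45,u-30:u+30],(400,600),interpolation=cv2.INTER_CUBIC))
cv2.imwrite("pics/lift.png",np.hstack(o))
```

```text
[0.4952 0.1443 0.2364] [[ 0.995   0.0997 -0.0042]
 [ 0.0997 -0.995  -0.0006]
 [-0.0042  0.0002 -1.    ]] 0.01641183204484641 [ 0.3746 -0.2276 -1.7573]
326 161
186 224
```

View pics/lift.png

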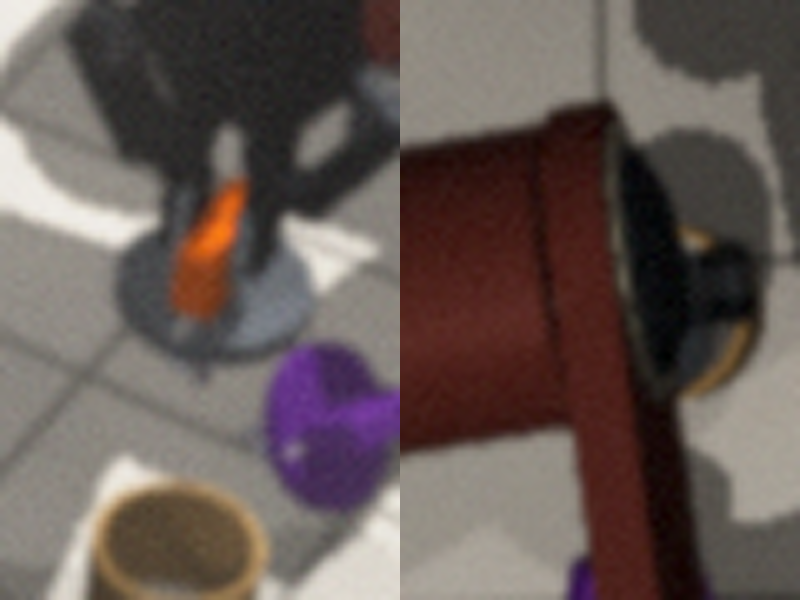

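The picture shows the lid hanging level in the fingers by the orange wing (scene about (326,161)), the ring empty below it and the purple lid untouched. Next, carry it above the mill.

Scaled: 0.052 m / 0.25 = 0.208, 0.045 m / 0.25 = 0.18, 0.098 rad / 6.2832 = 0.0156.

Request:
advance:
  segments:
    - {"dy":0.18,"aperture":0}
    - {"dy":0.208,"aperture":0}
    - {"dy":0.208,"aperture":0}
    - {"dy":0.208,"aperture":0}
    - {"dy":0.208,"aperture":0}
    - {"dx":0.004,"dy":0.208,"aperture":0}
    - {"dz":0.04,"wz":0.0156,"aperture":0}
    - {"dz":0.04,"wz":0.0156,"aperture":0}
    - {"aperture":0}
    - {"aperture":0}
  grip_n: 90

```text
t: 6.82
eef_pos: [0.5275, -0.1587, 0.2183]
ee_rot: [-0.0, 0.999, -0.047, -0.001]
contact_force: [0.3, -0.6, -1.7]
finger_gap: 0.0159
grip_force: 89.7
```

Run:
```python
from h import *
a,b=capture("scene"),capture("top")
s=state(); p=s["eef_pos"];M=rot(s["ee_rot"]); print(p,M,np.arctan2(M[1,0],M[0,0]),s["joint_positions"])
print(M.T@(np.array([.527,-.16,p[2]])-p))
np.savez("pics/a.npz",px=a["pixels"],p=p,M=M); np.savez("pics/b.npz",px=b["pixels"])
o=[]
for c in(a,b):
    u,v=map(int,proj(c,p-[0,0,.06])); print(u,v); o.append(cv2.resize(c["pixels"][v-30:v+30,u-20:u+20],(400,600),interpolation=cv2.INTER_CUBIC))
cv2.imwrite("pics/over.png",np.hstack(o))
for n in("scene","top"):
  for t in("lid","spindle_tip","lid_lug"):
    print(n,t,[(r["point"],round(r["p"],2)) for r in recognise(n,t)])
```

```text
[ 0.528  -0.1587  0.2192] [[ 0.9955 -0.0948  0.0002]
 [-0.0948 -0.9955 -0.0001]
 [ 0.0002  0.0001 -1.    ]] -0.0949469339719531 [-0.427  -0.1026  1.8173  0.      1.4267  1.2387]
[-0.0008  0.0014 -0.    ]
224 135
312 208
scene lid [([224.3, 130.1], 0.89), ([348.7, 175.7], 0.6), ([220.6, 247.6], 0.45)]
scene spindle_tip [([225.9, 130.1], 0.68), ([344.6, 181.1], 0.63)]
scene lid_lug [([223.5, 131.3], 0.67), ([342.0, 181.7], 0.57)]
top lid [([309.2, 223.2], 0.59), ([190.0, 271.2], 0.55)]
top spindle_tip [([192.0, 270.1], 0.8), ([308.5, 220.2], 0.67)]
top lid_lug [([190.9, 272.0], 0.64), ([308.8, 220.9], 0.55), ([127.4, 159.5], 0.49)]
```

View pics/over.png

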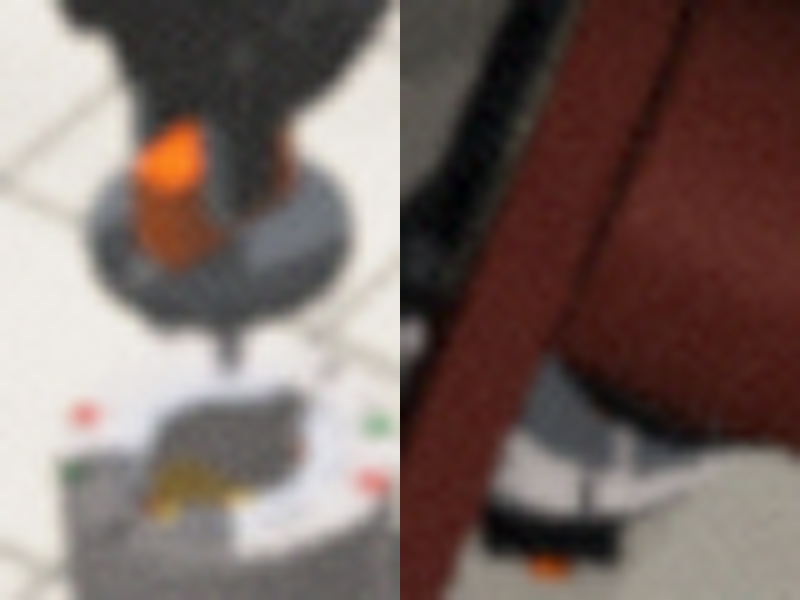

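The crop shows the lid level above the mouth, the spindle tip near scene (227,141), the disc edges at x≈212.8 and 239.2, the rim marks below; in the top view the white pointer is at about (314,222), with the mill's black mark at (310.5,227).

Run:
```python
from h import *
a,b=capture("scene"),capture("top"); z=np.load("pics/a.npz"); p,M=z["p"],z["M"]
g=lambda x,y:np.array([(x+.5)/10-.5+204,(y+.5)/10-.5+105])
t=np.linspace(0,2*np.pi,181)
def ext(h,d):
    o=p+M@[d,0,h]
    P=np.array([proj(a,o+M@[.038*np.cos(i),.038*np.sin(i),-zz]) for i in t for zz in(0,.01)])
    return np.r_[P[:,0].min(),P[:,0].max(),P[:,1].max(),proj(a,o+M@[0,0,.046])]
obs=np.r_[g(88,230)[0],g(353,230)[0],g(200,333)[1],g(232,368)]
print(obs)
from scipy.optimize import least_squares
r=least_squares(lambda x:ext(*x)-obs,[.035,0]); print(r.x,r.fun)
for h in(.032,.036):print(h,ext(h,0)-obs)
h,d=r.x
gb=lambda x,y:np.array([(x-400+.5)/10-.5+292,(y+.5)/10-.5+178])
o=p+M@[d,0,h]
print("top pointer pred inner..outer",[proj(b,o+M@[-q,0,-.01]) for q in(.027,.037)],"obs",gb(622,440))
print("disc edge behind: pred",proj(b,o+M@[-.038,0,-.01]),gb(622,462))
```

```text
[212.35 238.85 137.85 226.75 141.35]
[ 0.0392 -0.0054] [-0.4377  0.5771 -0.0058 -0.0964  0.0332]
0.032 [-1.9962 -0.7973 -1.0255 -1.5141 -0.9183]
0.036 [-1.8845 -0.75    0.0971 -1.4393  0.1451]
top pointer pred inner..outer [array([313.6782, 221.4149]), array([313.4358, 225.6613])] obs [313.75 221.55]
disc edge behind: pred [313.4116 226.0864] [313.75 223.75]
```

Run:
```python
from h import *
a,b=capture("scene"),capture("top"); z=np.load("pics/a.npz"); p,M=z["p"],z["M"]
t=np.linspace(0,2*np.pi,181)
obs=np.array([212.35,238.85,137.85,226.75,141.35,313.75,223.9])
def f(o):
    P=np.array([proj(a,o+[.038*np.cos(i),.038*np.sin(i),zz]) for i in t for zz in(0,.01)])
    Q=np.array([proj(b,o+[.038*np.cos(i),.038*np.sin(i),.01]) for i in t])
    return np.r_[P[:,0].min(),P[:,0].max(),P[:,1].max(),proj(a,o-[0,0,.046]),proj(b,o+M@[-.034,0,-.01])[0],Q[:,1].max()]-obs
from scipy.optimize import least_squares
r=least_squares(f,p-[0,0,.036]); print(r.x,r.fun, M.T@(r.x-p))
# top-image column profile of disc edge
im=np.load("pics/b.npz")["px"]
for u in(308,309,310,311,312): print(u,im[216:230,u].astype(int).sum(1)//3)
ia=z["px"]
for v in(126,128,130): print(v,ia[v,208:244].astype(int).sum(1)//3)
for v in(138,139,140,141,142): print(v,ia[v,220:234].astype(int).sum(1)//3)
# silhouette/bowl eyelet check
print("rim proj",proj(a,[.527,-.16,.105]),"eyelet",proj(a,[.527,-.16,.075]))
```

```text
[ 0.5263 -0.1566  0.1835] [-0.9257  0.2043 -0.04   -0.5074  0.0125 -0.7981  0.6603] [-0.0019 -0.0019  0.0357]
308 [ 60  72  71  72  73  76  80  99 143 164 169 168 156  96]
309 [ 42  56  69  73  72  76  76  91 122 149 150 151 139  90]
310 [ 21  39  54  69  73  73  73  82  99 121 113 104  97  74]
311 [ 15  18  31  58  70  71  73  79  91 119 129 133 122  85]
312 [ 20  13  16  38  64  76  80  82  98 131 156 163 150  92]
126 [215 212 207 200 179 146 127 115 105  94  86  83  84  79  78  74  81  80
  85  71  65  76  87 101 110 116 116 118 117 119 143 194 230 233 234 234]
128 [232 232 227 211 167 121  92  83  81  78  90  79  81  78  75  77  71  75
  75  83  95 107 116 117 119 120 119 114 110 108 126 181 226 235 234 233]
130 [235 234 233 226 192 126  83  80  81  92  91  91  84  80  79  74  70  73
  73  78  94 112 116 115 110 105  95  87  85  90 127 189 227 232 227 217]
138 [167 166 178 173 155 125 100 109 153 190 216 222 219 212]
139 [211 212 218 218 202 168 121 128 178 217 231 231 231 224]
140 [227 229 229 230 218 180 134 140 185 224 232 231 229 227]
141 [229 229 230 230 224 195 161 160 200 226 229 228 228 227]
142 [228 229 229 228 223 207 188 190 211 225 226 222 221 216]
rim proj [225.7559 149.525 ] eyelet [226.2912 157.0785]
```

Scaled: 0.013 m / 0.25 = 0.052, 0.0018 m / 0.25 = 0.0072.

Request:
advance:
  segments:
    - {"dy":0.0072,"dz":0.052,"aperture":0}
    - {"dz":0.048,"aperture":0}
    - {"aperture":0}
    - {"aperture":0}
  grip_n: 90

```text
t: 7.92
eef_pos: [0.5276, -0.1607, 0.1937]
ee_rot: [-0.0, 0.999, -0.048, -0.0]
contact_force: [-0.6, 0.2, -1.0]
finger_gap: 0.0164
grip_force: 89.8
```

Run:
```python
from h import *
a,b=capture("scene"),capture("top")
s=state(); p=s["eef_pos"];M=rot(s["ee_rot"]); print(p,M,s["contact_force"],s["wrist_torque"])
print("cam right",rot(a["orientation"])[:,0])
np.savez("pics/a2.npz",px=a["pixels"],p=p,M=M)
for q in([.527,-.16,.105],p+M@[0,0,.036+.046],p+M@[0,0,.036+.03],p+M@[0,0,.036],p+M@[0,0,.026]): print(proj(a,q))
o=[cv2.resize(a["pixels"][110:170,202:250],(480,600),interpolation=cv2.INTER_CUBIC),cv2.resize(b["pixels"][200:240,295:325],(300,400),interpolation=cv2.INTER_CUBIC)]
o[1]=cv2.copyMakeBorder(o[1],0,200,0,0,0)
cv2.imwrite("pics/low.png",np.hstack(o))
```

```text
[ 0.5279 -0.1608  0.1945] [[ 0.9954 -0.096   0.0007]
 [-0.096  -0.9954 -0.0003]
 [ 0.0008  0.0003 -1.    ]] [-0.7763 -0.9585 -2.1093] [ 0.0057  0.0019 -0.0051]
cam right [-0.5774  0.8164 -0.0104]
[225.7559 149.525 ]
[225.1882 147.6847]
[224.8931 143.5178]
[224.3255 135.5014]
[224.1319 132.7685]
```

View pics/low.png

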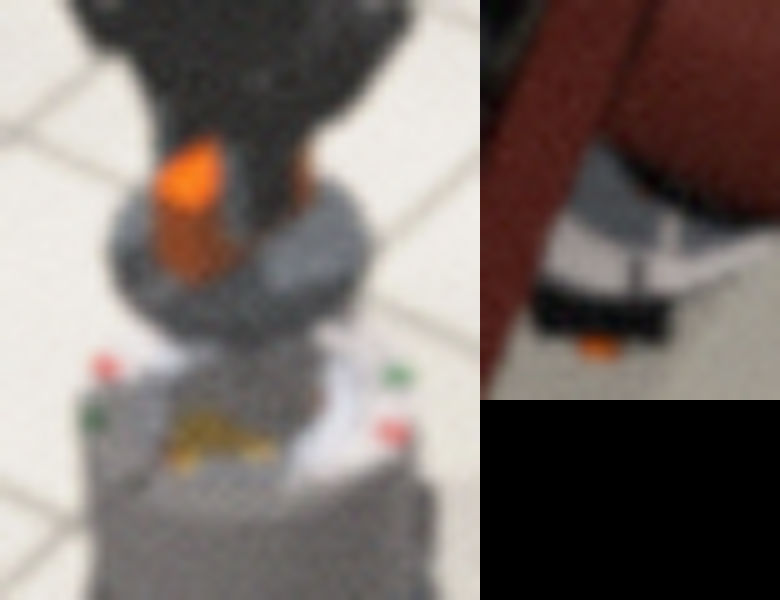

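The scene crop shows the spindle just above the mouth, the disc centred at u≈225.3, with the lid about 1 mm off the mill's axis; the top crop shows the pointer lined up with the black mark to within parallax. Next comes a slow descent with force checks.

Scaled: 0.01 m / 0.25 = 0.04, 0.006 m / 0.25 = 0.024.

Request:
advance:
  segments:
    - {"dz":0.04,"aperture":0}
    - {"dz":0.04,"aperture":0}
    - {"dz":0.024,"aperture":0}
    - {"dz":0.012,"aperture":0}
    - {"dz":0.012,"aperture":0}
    - {"aperture":0}
  grip_n: 90

```text
t: 8.78
eef_pos: [0.5276, -0.1607, 0.1619]
ee_rot: [-0.0, 0.999, -0.048, -0.0]
contact_force: [1.0, 0.2, -1.6]
finger_gap: 0.0158
grip_force: 89.7
```

Request:
advance:
  segments:
    - {"dz":0.012,"aperture":0}
    - {"dz":0.012,"aperture":0}
    - {"aperture":0}
  grip_n: 90

```text
t: 9.15
eef_pos: [0.5283, -0.1607, 0.1565]
ee_rot: [0.0, 0.999, -0.048, 0.001]
contact_force: [2.4, 0.5, 0.1]
finger_gap: 0.0156
grip_force: 90.0
```

Scaled: 0.002 m / 0.25 = 0.008, 0.001 m / 0.25 = 0.004.

Request:
advance:
  segments:
    - {"dx":0.004,"dz":0.008,"aperture":0}
    - {"dz":0.008,"aperture":0}
    - {"aperture":0}
  grip_n: 90

```text
t: 9.52
eef_pos: [0.5287, -0.1606, 0.1516]
ee_rot: [-0.0, 0.999, -0.048, 0.0]
contact_force: [2.0, 1.4, -1.2]
finger_gap: 0.0162
grip_force: 89.7
```

Request:
advance:
  segments:
    - {"dz":0.008,"aperture":0}
    - {"dz":0.004,"aperture":0}
    - {"aperture":0}
  grip_n: 90

```text
t: 9.9
eef_pos: [0.5288, -0.1607, 0.1491]
ee_rot: [-0.0, 0.999, -0.048, 0.0]
contact_force: [3.1, 2.0, 0.2]
finger_gap: 0.0159
grip_force: 89.9
```

Scaled: 0.002 m / 0.25 = 0.008, 0.001 m / 0.25 = 0.004.

Request:
advance:
  segments:
    - {"dx":0.004,"dy":-0.0032,"dz":0.008,"aperture":0}
    - {"dz":0.008,"aperture":0}
    - {"aperture":0}
  grip_n: 90

```text
t: 10.28
eef_pos: [0.5292, -0.1602, 0.1444]
ee_rot: [0.0, 0.999, -0.048, -0.001]
contact_force: [0.9, 0.5, -1.5]
finger_gap: 0.0161
grip_force: 89.8
```

Request:
advance:
  segments:
    - {"dz":0.008,"aperture":0}
    - {"aperture":0}
  grip_n: 90

```text
t: 10.52
eef_pos: [0.5293, -0.1603, 0.1444]
ee_rot: [0.0, 0.999, -0.048, -0.001]
contact_force: [-6.3, 1.7, 8.2]
finger_gap: 0.0158
grip_force: 91.1
```

Request:
advance:
  segments:
    - {"dz":0.008,"aperture":0}
    - {"aperture":0}
  grip_n: 90

```text
t: 10.78
eef_pos: [0.5293, -0.1603, 0.1443]
ee_rot: [0.0, 0.999, -0.048, -0.001]
contact_force: [-11.0, 4.6, 15.6]
finger_gap: 0.0164
grip_force: 92.4
```

Scaled: -0.002 m / 0.25 = -0.008.

Request:
advance:
  segments:
    - {"dz":-0.008,"aperture":0}
    - {"aperture":0}
  grip_n: 110

```text
t: 11.02
eef_pos: [0.5297, -0.1604, 0.1444]
ee_rot: [0.0, 0.999, -0.048, -0.0]
contact_force: [-5.8, 1.8, 7.5]
finger_gap: 0.0158
grip_force: 108.5
```

Request:
advance:
  segments:
    - {"dy":0.0008,"wz":0.0159,"aperture":0}
    - {"dy":0.0008,"wz":0.0159,"aperture":0}
    - {"dy":0.0008,"wz":0.0159,"aperture":0}
    - {"dy":0.0008,"wz":0.0159,"aperture":0}
    - {"dy":0.0008,"wz":0.0159,"aperture":0}
    - {"aperture":0}
    - {"aperture":0}
  grip_n: 110

```text
t: 11.9
eef_pos: [0.5294, -0.161, 0.1445]
ee_rot: [-0.0, 0.956, -0.294, -0.0]
contact_force: [-2.5, 1.9, 8.0]
finger_gap: 0.0154
grip_force: 109.8
```

Run:
```python
from h import *
a,b=capture("scene"),capture("top")
s=state(); M=rot(s["ee_rot"]); print(s["eef_pos"],np.arctan2(M[1,0],M[0,0]),s["contact_force"],s["wrist_torque"])
o=[cv2.resize(a["pixels"][120:170,204:250],(460,500),interpolation=cv2.INTER_CUBIC),cv2.resize(b["pixels"][190:240,290:324],(340,500),interpolation=cv2.INTER_CUBIC)]
cv2.imwrite("pics/tw.png",np.hstack(o))
```

```text
[ 0.5294 -0.161   0.1445] -0.5963320888201743 [-3.4528  1.6175  8.5064] [ 0.6583  1.0595 -0.0419]
```

View pics/tw.png

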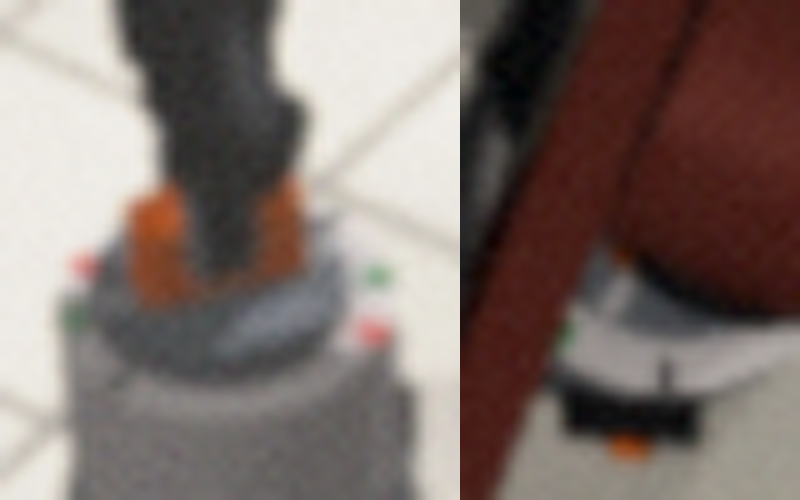

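The lid sits flat on the rim and its pointer (top about (306,219)) has followed the turn, still short of the green mark (301,223). Turn on by 0.15.

Scaled: 0.0002 m / 0.25 = 0.0008, 0.0001 m / 0.25 = 0.0004, 0.1 rad / 6.2832 = 0.0159.

Request:
advance:
  segments:
    - {"dy":0.0008,"wz":0.0159,"aperture":0}
    - {"dy":0.0004,"wz":0.008,"aperture":0}
    - {"aperture":0}
    - {"aperture":0}
    - {"aperture":0}
  grip_n: 110

```text
t: 12.62
eef_pos: [0.5291, -0.1613, 0.1445]
ee_rot: [0.0, 0.931, -0.364, -0.001]
contact_force: [-5.2, 0.7, 8.2]
finger_gap: 0.0156
grip_force: 109.9
```

Run:
```python
from h import *
a,b=capture("scene"),capture("top")
s=state(); M=rot(s["ee_rot"]); print(s["eef_pos"],np.arctan2(M[1,0],M[0,0]),s["contact_force"],s["wrist_torque"])
for th in(0,.5,.65):
    y=-.096-th; print(th,[proj(b,np.array([.527,-.16,.115])-r*np.array([np.cos(y),np.sin(y),0])) for r in(.027,.037)])
o=[cv2.resize(a["pixels"][120:170,204:250],(460,500),interpolation=cv2.INTER_CUBIC),cv2.resize(b["pixels"][205:235,290:310],(333,500),interpolation=cv2.INTER_CUBIC)]
cv2.imwrite("pics/tw2.png",np.hstack(o))
```

```text
[ 0.5291 -0.1614  0.1445] -0.7459837652457904 [-4.7662  1.0601  8.3371] [0.6414 1.105  0.0775]
0 [array([310.8887, 220.0124]), array([310.6558, 223.9841])]
0.5 [array([305.8263, 218.3414]), array([303.7149, 221.6897])]
0.65 [array([304.531 , 217.3748]), array([301.9397, 220.3634])]
```

View pics/tw2.png

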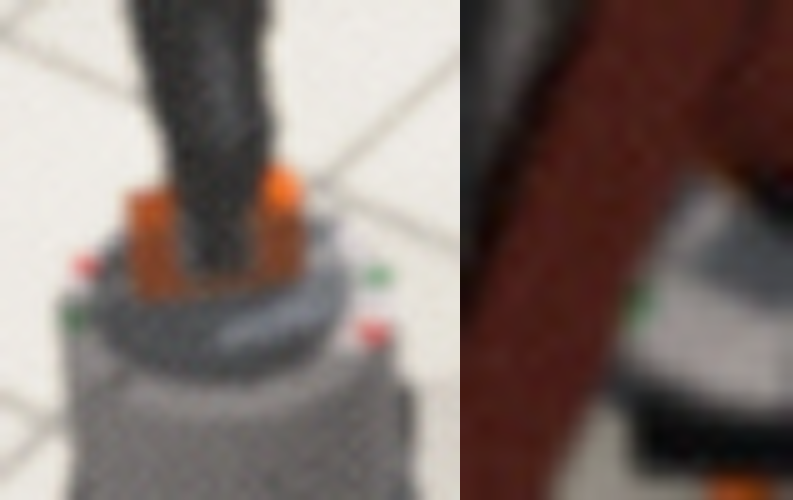

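The pointer, at top about (304,218), now aims at the green mark (300.5,222.5). One numeric check of the wing's direction against the model.

Run:
```python
from h import *
a=capture("scene"); im=a["pixels"].astype(float); w=im[...,2]-im[...,0]; w[:136]=0;w[151:]=0
c=np.median(w[138:149,214:238].max(0)); 
k=np.zeros_like(w);k[136:152,213:240]=w[136:152,213:240]; m=k>60; j=np.argwhere(m)
print("orange u",j[:,1].min(),j[:,1].max(),"v",j[:,0].min(),j[:,0].max())
L=j[j[:,1]<225];Rr=j[j[:,1]>225]
print("top row/bottom row left,right",L.min(0),L.max(0),Rr.min(0),Rr.max(0))
for th in(.45,.55,.65,.75):
    y=-.096-th; e=np.array([np.cos(y),np.sin(y),0]);n=np.array([-e[1],e[0],0])
    o=[proj(a,np.array([.527,-.16,.105+z])+e*s*.025+n*q*.009) for s in(-1,1) for q in(-1,1) for z in(.01,.041)]
    o=np.array(o)+[.35,-.1]; print(th,"left u %.1f v %.1f..%.1f"%(o[4:,0].min(),o[4:,1].min(),o[4:,1].max()),"right u %.1f v %.1f..%.1f"%(o[:4,0].max(),o[:4,1].min(),o[:4,1].max()))
```

```text
orange u 217 234 v 136 148
top row/bottom row left,right [139 217] [148 221] [136 230] [146 234]
0.45 left u 216.0 v 139.2..151.2 right u 235.1 v 134.5..146.4
0.55 left u 216.0 v 138.5..150.7 right u 235.1 v 134.9..147.0
0.65 left u 216.2 v 137.9..150.2 right u 235.0 v 135.4..147.6
0.75 left u 216.4 v 137.3..149.6 right u 234.8 v 135.9..148.2
```

```bash
python3 -c "
from plant import *
print(close_job())"
```

```text
the job is handed in; nothing more can be done
None
```

I handed the job in with the lid seated on the mill rim, its spindle through the eyelet, and twisted 0.65 rad clockwise by the arm's reading to the green halfway mark, still gripped and held; the camera views agree with that angle only to about 0.1 rad, and no verdict came back.

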